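Power up the bench balance and check it with the large weight

TASK

Get the bench balance ready for its daily check: drop the battery pack fully into its bay and swing the locking lever fully shut over it. Then set the largest of the three steel check weights upright in the middle of the pan, inside the engraved circle, gently enough that the pan is not driven down to its stop, and leave it standing there. Leave the other weights and everything else on the bench where they are.

Things in the scene. Friction and masses are not known exactly. Their poses are not given: they have to be found in the camera images.
- balance: white bench balance fixed to the bench. Housing 220 (x) x 300 (y) x 60 high, plus a keypad strip 35 high along its front (-x) side out to x = -145. Origin: centre of the housing's underside; z up. Round pan on its +y half, battery bay in its -y half.
- pan_center (a point): centre of the top face of the round steel pan (dia 130, top face 85 above the bench when empty, at x 0, y +75 of the balance). An engraved circle of dia 62 marks the middle of the pan.
- pan (a joint): travel of the sprung pan in m: 0 empty, grows as it is pressed down (spring 1.8 N/mm, so the large weight sinks it 3 to 5.5 mm); hard stop at 0.012
- pocket (a point): centre of the floor of the battery bay, at x 0, y -77.5, z 30 of the balance, axes as the balance. The bay is a rectangular pocket open at the top, 106 (x) x 52 (y), its floor 30 below the housing's top face (which is 60 above the bench). Round its mouth stands a grey 60-degree lead-in lip, 8 high, that widens the mouth to 115 x 61.
- pack: grey battery pack: block 100 (x) x 46 (y) x 45 high with a grip rib in the middle of its top, 40 (x) x 20 (y) x 25 high (total height 70). Origin: centre of its underside. It stands upright at the start, weighs about 0.35 kg, and fits the bay either way round; seated, its block's top is 15 above the housing and its rib's top 40 above.
- lever (a joint): angle of the locking lever in rad about the vertical hinge: 0 = pointing along the balance's +x (open), 1.57 = pointing along its +y, across the +x end of the bay (fully shut, at its stop). It starts open between -0.5 and 0 and stays where it is left. Its underside is 3.5 above the top of a seated pack, so it cannot shut over a pack that is not fully in.
- lever_hinge (a point): the lever's hinge axis (vertical), at x +38, y -114.5 of the balance, 83.5 above the bench at mid-thickness of the arm (10 thick, 18 wide)
- lever_knob (a point): centre of the top of the black upright round knob at the lever's tip: dia 18, standing 41 above the arm's top face, 60 from the hinge axis; its top is 129.5 above the bench
- weight_large: large check weight, the largest of the three steel ones: cylinder dia 50, body 56 high, on top a grip knob dia 24 (from z 63 to the top at 82; neck dia 16 from 57 to 61). Origin: centre of its underside. About 0.85 kg, upright.
- weight_medium: medium check weight: steel, dia 38, body 44 high, total 68 high with a knob dia 24 on top; not needed. Origin: centre of its underside.
- weight_small: small check weight: steel, dia 28, body 30 high, total 54 high with a knob dia 24 on top; not needed. Origin: centre of its underside.
- reagent_bottle: amber bottle, dia 60, 140 high; bystander. Origin: centre of its underside.
- dropper_bottle: white dropper bottle, dia 40, 90 high; bystander. Origin: centre of its underside.
- dish: closed glass culture dish, dia 90, 18 high; bystander. Origin: centre of its underside.
- tube_rack: white tube rack 200 (x) x 70 (y) x 45 with capped tubes up to 95 high; bystander. Origin: centre of its underside.
- marker: blue marker lying along its x, 125 long, dia 14; bystander
- cylinder: clear measuring cylinder, foot dia 64, tube dia 38, 190 high; bystander. Origin: centre of its underside.
- wash_bottle: white bottle with a blue cap, dia 60, 180 high; bystander. Origin: centre of its underside.
Things that resemble listed ones, but are neither listed nor needed, are in the scene too. What is shaped like the weight_large but green or purple is not meant.

How it is judged (in metres and radians):
On the way, in this order (a step that is already met when the one before it is completed fails the run):
1. the battery pack sits fully in its bay (horizontal distance between pack and pocket below 0.006 m and z of pack in the frame of pocket below 0.003 m and angle between pack's own z axis and vertical below 0.05 rad and angle between the x axis of pack and the x axis of balance, either way round below 0.1 rad), for 0.2 s.
2. the locking lever is shut over the seated pack (all of step 1 and value of joint lever above 1.45 rad), for 0.2 s.
3. the large weight stands on the pan inside the circle (horizontal distance between weight_large and pan_center below 0.008 m and z of weight_large in the frame of pan_center between -0.004 and 0.004 m and angle between weight_large's own z axis and vertical below 0.06 rad and value of joint pan above 0.002 m), for 0.2 s.
At the end, for the whole second after the job is handed in: The pack is in the bay (centre within 6 mm, underside within 3 mm of the bay's floor, upright), the lever is at 1.45 rad or more, and the large weight stands upright (within 0.06 rad) on the pan with its centre within 8 mm of the pan's centre, the pan sunk by more than 2 mm, all at rest (all of step 2 and all of step 3 and linear speed of each of weight_large, pack below 0.02 m/s and velocity of joint lever below 0.1 rad/s); the robot touches nothing.
It fails at once if another weight or a bystander was moved by more than 30 mm or tipped over (distance of any of weight_medium, weight_small, reagent_bottle, dropper_bottle, dish, tube_rack, marker, cylinder, wash_bottle from where it was at the start of the episode above 0.03 m or angle between any of weight_medium, weight_small, reagent_bottle, dropper_bottle, dish, tube_rack, cylinder, wash_bottle's own z axis and vertical above 0.5 rad).
It fails at once if the pan was driven down to its stop (value of joint pan above 0.011 m).
It also fails if it takes over 64 s, if anything falls off the work surface, if the arm or the gripper's body presses on something with over 40 N, if the wrist force passes 120 N, or if a joint passes its speed limit or range.

ROBOT

A 6-joint arm with a two-finger parallel gripper is mounted at the origin on the work surface. World frame = base frame: x ahead of the robot, y to its left, z up, the work surface at z = 0. Lengths are in mm, angles in rad, forces in N, time in s.
With the tool pointing down it reaches from about 275 to 725 mm from the base axis. Payload 15.9 kg.
Tool frame: the origin (TCP) lies midway between the tips of the shut fingers; the grasp point (between the pads) lies 19 mm behind it; z points along the fingers, y is the line along which they close (so a half turn about z gives the same grasp; the last joint's range is limited). The gripper opens to 85 mm and grips with 20 to 120 N. Pads are 22 mm wide; open, the fingers measure 114 mm over their backs; the gripper's body (76 mm by 85 mm) begins 54 mm behind the grasp point. The pads swing forward as they close: fully open they stand 13 mm farther back than shut.
Start: joints at [-1.249, 0.213, -0.034, 1.323, 0, 1.571], TCP at [158.131, -474.321, 231.306] pointing down, gripper open.
Joint ranges: [-2.98, 2.98], [-0.74, 1.72], [-1.14, 1.35], [-2.1, 2.04], [-1.57, 1.44], [-3.14, 3.14]. Speed limits (rad/s): [1.89, 1.89, 2.39, 2.57, 3.14, 3.14].

INTERFACE

Orientations are given as a unit quaternion [w, x, y, z].
In Python, from bench import observe, grab_frame, hand_in, silhouettes gives the robot as it stands.
- The arm moves only by the shell command python3 -m pendant 'ROWS' [FORCE]. ROWS is JSON, one flat list of numbers, 5 for each row, row after row: the shift along the tool's x, y, z in m, then the turn about the tool's z in degrees, then the finger opening in m, from 0 to 0.0854. In form: [tx, ty, tz, spin, grip, tx, ty, tz, spin, grip, ...]. A call has exactly 10 rows; each row shifts and turns the commanded pose from where the row before left it, along the tool's axes as they then stand; what a row does not reach is not made up. A row lasts 1/12 s, in which the tool goes at most 41.7 mm and 7.16 degrees, less where a joint would pass 70% of its speed; a pose out of reach is approached as far as the arm can. A call with a gripper value outside its range is refused whole. The fingers move at their own pace and stop on an object; FORCE is the grip in N (left out, the last holds). Time passes only in rows, so rows that do not move let the fingers close, or fill a call up. It gives the time, the measured TCP pose, the force, the opening and the grip force at its end, in the units of the state.
- observe(): the state, without advancing time (a new reading comes with each control period).
- grab_frame(name): name is "scene" or "top" or "wrist"; returns a dict with "img" (384x512x3 uint8, blue, green, red), "fx", "fy", "cx", "cy" (pixels), "dist" ([k1, k2, p1, p2, k3] as OpenCV has them; the pictures are not rectified), "xyz" and "orientation" of the camera in the world; the wrist camera has in their place "tool_from_camera" (4x4, takes a point from camera to tool coordinates, whose origin is the TCP and whose axes are the flange's). Camera axes: x right, y down, z forward; pixel columns grow to the right and rows downward; lengths in mm; the calibration is good to about 2 mm. A picture is of the moment at which its call begins: read the wrist's pose just before it. There is no depth.
- hand_in(): hands the job in; it is judged then, once.
Trained networks look in a picture, given as the dict that the camera call returned (one of the last four; its "shot" number tells which), for a name from the list of things; names that differ only in an ending like _2 or _b are one class to them, and where a whole thing is asked for, a point or a joint stands for the part that bears it (a point fixed in the world has none). Each returns a list of dicts, best first, with "p" (0 to 1); they miss things now and then, are a little off and sometimes report something else, mostly with a low value. They report only what shows in the picture. A call takes as long as a camera call. They do not tell look-alikes from the thing itself.
- silhouettes(query, picture): "region" (384x512 bool, what is visible of it) and "bbox" ([left, top, right, bottom] in pixels, round what is visible of it).
The state is a dict: "time": time; "joint_pos": joint angles; "dq": joint speeds; "effort": joint torques, N m; "tool_pos": TCP position; "orientation": TCP orientation; "contact_force": force on the tool from outside, world axes, zero at the start; "torque": the same for the moment, N m; "width": finger opening in mm; "grip_force": force on a finger pad.
Only numpy, scipy, OpenCV 4.12 (cv2) and the standard library are available. Lean on these libraries where they do the work, as an engineer would, in place of code of your own. Each camera call takes 0.05 s, during which the arm holds its last target. There are 200 camera calls.

## Working session

There is one attempt and no reset: what is moved stays moved. The work goes in short steps, Python scripts to look and compute and a shell command to move; the robot and the scene stay as the last step left them, time stands still between calls to the robot, and variables do not carry over. Pictures are saved under pics/ and viewed, at most 10 in all, crops included, and the job is handed in when it is done.

```bash
mkdir -p pics; cat > h.py <<'E'
import numpy as np, cv2
from scipy.spatial.transform import Rotation as R
from bench import observe, grab_frame, hand_in, silhouettes
def rot(q): return R.from_quat([q[1],q[2],q[3],q[0]]).as_matrix()
def cam(name):
    s=observe(); f=grab_frame(name)
    if name=="wrist":
        T=np.eye(4);T[:3,:3]=rot(s["orientation"]);T[:3,3]=s["tool_pos"]
        M=T@np.array(f["tool_from_camera"]);f["Rw"]=M[:3,:3];f["tw"]=M[:3,3]
    else: f["Rw"]=rot(f["orientation"]);f["tw"]=np.array(f["xyz"])
    f["K"]=np.array([[f["fx"],0,f["cx"]],[0,f["fy"],f["cy"]],[0,0,1.]]);f["d"]=np.array(f["dist"],float)
    return f
def toplane(f,px,z):
    p=cv2.undistortPoints(np.array(px,float).reshape(-1,1,2),f["K"],f["d"]).reshape(-1,2)
    d=np.c_[p,np.ones(len(p))]@f["Rw"].T
    return f["tw"]+d*((z-f["tw"][2])/d[:,2])[:,None]
def proj(f,P):
    P=np.atleast_2d(np.array(P,float)); rv=cv2.Rodrigues(f["Rw"].T)[0]
    return cv2.projectPoints(P,rv,-f["Rw"].T@f["tw"],f["K"],f["d"])[0].reshape(-1,2)
def save(f,n): cv2.imwrite(f"pics/{n}.png",f["img"])
E
python3 - <<'E'
from h import *
print(observe())
fs={n:cam(n) for n in("top","scene")}
cv2.imwrite("pics/a.png",cv2.resize(fs["top"]["img"],(800,600)));cv2.imwrite("pics/b.png",cv2.resize(fs["scene"]["img"],(800,600)))
for n,f in fs.items():
  print(n,f["tw"].round(),f["Rw"].round(2).tolist(),f["fx"])
  for q in ["balance","pack","lever","weight_large","weight_medium","weight_small","dish","marker","tube_rack","reagent_bottle","dropper_bottle","cylinder","wash_bottle"]:
    for r in silhouettes(q,f)[:3]:
      print(q,round(r["p"],2),r["bbox"],toplane(f,[[(r["bbox"][0]+r["bbox"][2])/2,(r["bbox"][1]+r["bbox"][3])/2]],30).round()[0,:2])
E
```

```text
{'time': 0.0, 'joint_pos': array([-1.24899230e+00,  2.13334081e-01, -3.50683797e-02,  1.32350545e+00,
        1.81774550e-05,  1.57084003e+00]), 'dq': array([ 1.67347695e-03, -2.13034105e-03,  7.79977235e-04, -5.20337264e-04,
        1.31468529e-03, -3.65958477e-05]), 'effort': array([-3.66183194e-04, -6.86154199e+01,  4.87122810e+01,  1.68159959e-02,
        8.07853053e-05, -1.38477543e-05]), 'tool_pos': array([ 158.03454192, -474.00099993,  230.82351338]), 'orientation': array([-5.50066823e-04,  9.87086524e-01,  1.60187033e-01, -8.00832946e-05]), 'contact_force': array([0.36754529, 0.52952903, 0.35730168]), 'torque': array([ 0.00878697,  0.04659296, -0.00093214]), 'grip_force': 0.0, 'width': 85.43453567397819}
top [ 3.370e+02 -1.000e+00  1.825e+03] [[-0.02, -0.99, 0.1], [-1.0, 0.02, 0.01], [-0.01, -0.1, -0.99]] 459.8844176686609
balance 0.61 [220.5, 159.5, 301.8, 228.5] [513.  -2.]
balance 0.18 [128.1, 207.1, 147.4, 222.2] [441. 483.]
pack 0.92 [336.4, 202.1, 357.8, 231.9] [ 416. -335.]
lever 0.46 [287.5, 164.0, 298.4, 183.9] [ 590. -129.]
lever 0.28 [376.1, 158.5, 400.1, 177.6] [ 
[... 1658 characters left out ...]
. -376.]
weight_small 0.61 [153.0, 251.9, 190.8, 280.0] [ 429. -329.]
dish 0.89 [362.6, 150.4, 387.0, 171.8] [730. 336.]
marker 0.41 [245.0, 123.0, 268.5, 133.5] [314. 247.]
marker 0.24 [89.0, 276.8, 157.3, 345.8] [ 411. -500.]
tube_rack 0.74 [91.0, 277.9, 159.1, 343.7] [ 414. -496.]
reagent_bottle 0.7 [309.2, 77.9, 328.4, 114.0] [411. 533.]
reagent_bottle 0.55 [324.3, 123.8, 342.0, 148.2] [559. 364.]
dropper_bottle 0.5 [237.2, 318.5, 254.1, 339.3] [ 694. -355.]
dropper_bottle 0.29 [252.9, 219.0, 274.9, 239.1] [570. -89.]
dropper_bottle 0.16 [312.6, 79.1, 328.4, 113.8] [418. 534.]
cylinder 0.71 [357.5, 80.5, 377.8, 131.4] [594. 587.]
wash_bottle 0.8 [169.0, 327.2, 200.4, 369.9] [ 602. -479.]
```

View pics/a.png

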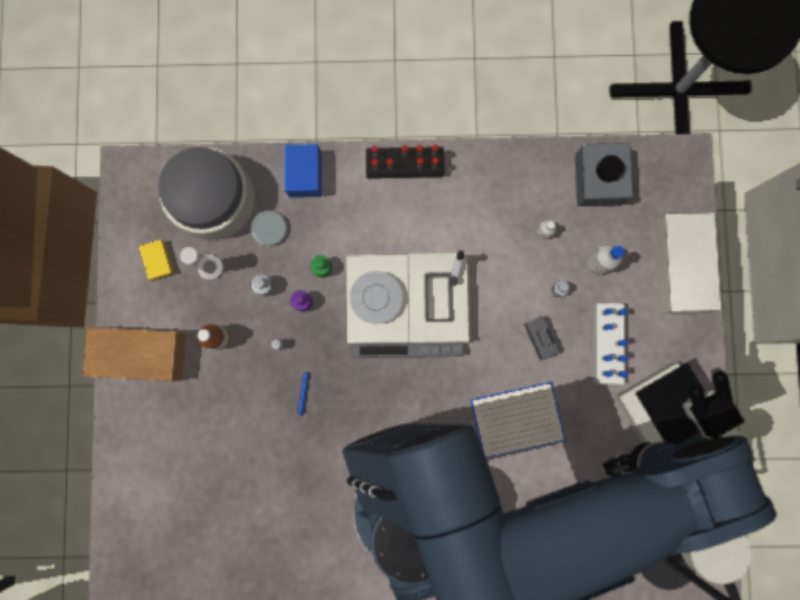

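View pics/b.png

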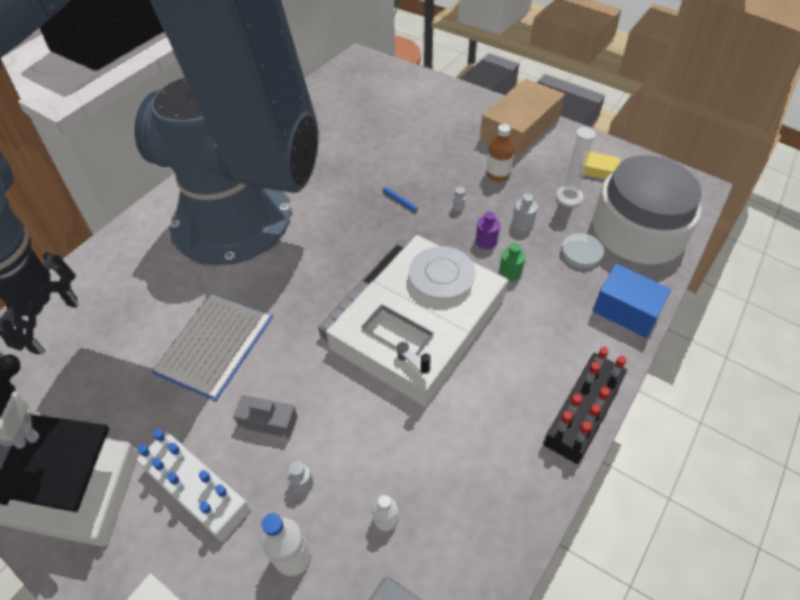

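The top view shows the silver large weight at about (262,284), with green and purple look-alikes beside it. The balance is near (410,300) of the 800x600 picture and is nearly aligned with the world axes. The pack is at (542,338) and the lever is open near (458,265). The scene view agrees with this.

```bash
python3 -m pendant '[0.028,-0.005,0,0,0.0854,0.028,-0.005,0,0,0.0854,0.028,-0.005,0,0,0.0854,0.028,-0.005,0,0,0.0854,0.028,-0.005,0,0,0.0854,0.028,-0.005,0,0,0.0854,0.028,-0.005,0,0,0.0854,0.028,-0.005,0,0,0.0854,0.028,-0.005,0,0,0.0854,0,0,0,0,0.0854]' 40
cat > meas.py <<'E'
from h import *
def pack(name="wrist",zt=45,tag=None):
    f=cam(name); s=silhouettes("pack",f)
    for r in s[:2]:
        m=np.array(r["region"],np.uint8); c=max(cv2.findContours(m,0,1)[0],key=cv2.contourArea).reshape(-1,2)
        b=cv2.minAreaRect(toplane(f,c,zt)[:,:2].astype(np.float32)); print(r["p"],r["bbox"],b)
    if tag: cv2.imwrite(f"pics/{tag}.png",cv2.resize(f["img"],(768,576)))
    return f
E
python3 -c "
from meas import *
f=pack(tag='c');s=observe();print(s['tool_pos'],s['time'],f['tw'],f['Rw'].round(2).tolist(),f['fx'])"
```

```text
time: 2.23
tool_pos: [386.3, -349.8, 231.1]
orientation: [-0.0, 0.987, 0.162, 0.001]
contact_force: [0.1, -0.6, -0.4]
width: 85.7
grip_force: 0.0
0.69 [231.6, 89.2, 281.3, 186.0] ((423.28936767578125, -333.1708068847656), (100.64244842529297, 48.273468017578125), 24.086872100830078)
[ 383.59674533 -351.38012905  231.11658863] 2.3333 [ 453.53806965 -326.62496919  373.43678451] [[0.32, -0.91, -0.26], [-0.95, -0.31, -0.09], [-0.0, 0.28, -0.96]] 293.6774265999428
```

View pics/c.png

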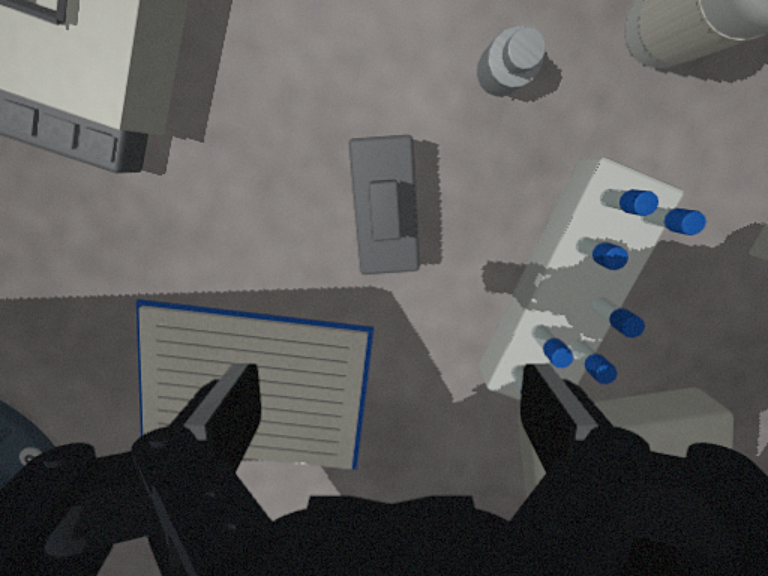

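The wrist view shows the pack at about (385,205) of the 768x576 picture, with its rib at (385,210). I'm moving over it and going down.

```bash
python3 -m pendant '[0.011,-0.0012,0.02,0,0.0854,0.011,-0.0012,0.02,0,0.0854,0.011,-0.0013,0.02,0,0.0854,0.0103,-0.0012,0.02,-5.5,0.0854,0,0,0.02,0,0.0854,0,0,0.011,0,0.06,0,0,0,0,0.06,0,0,0,0,0.06,0,0,0,0,0.06,0,0,0,0,0.06]' 40
python3 -c "
from meas import *
f=pack(tag='d');s=observe();print(s['tool_pos'],s['time'],R.from_matrix(rot(s['orientation'])).as_euler('xyz',degrees=True))"
```

```text
time: 3.17
tool_pos: [422.7, -334.3, 121.5]
orientation: [0.001, 0.978, 0.207, 0.001]
contact_force: [-0.8, -0.3, 0.3]
width: 59.6
grip_force: 0.0
0.61 [230.8, 132.5, 290.7, 260.9] ((424.993408203125, -331.9283752441406), (101.6976318359375, 45.262977600097656), 22.61073875427246)
[ 422.74136561 -334.07809528  121.19812624] 3.2667 [ 1.79927363e+02 -3.85414556e-02  2.39175299e+01]
```

View pics/d.png

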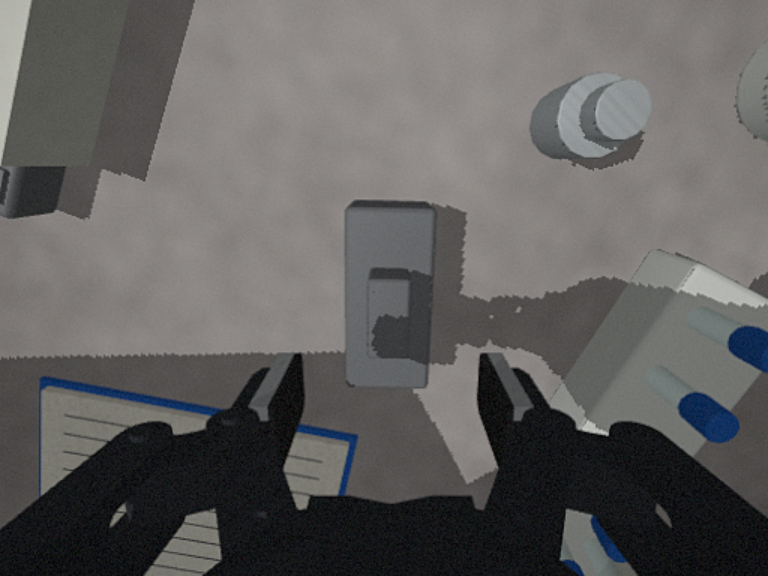

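The rib is straight ahead at (390,315) and aligned with the tool. I'm going down and gripping.

```bash
python3 -m pendant '[0.002,-0.0013,0.02,1,0.06,0,0,0.02,0,0.06,0,0,0.02,0,0.06,0,0,0.012,0,0.06,0,0,0,0,0.06,0,0,0,0,0.0,0,0,0,0,0.0,0,0,0,0,0.0,0,0,0,0,0.0,0,0,0,0,0.0]' 50
python3 -c "
from h import *
s=observe();print(s['tool_pos'],s['time'],s['width'],s['grip_force'],s['contact_force'])"
```

```text
time: 4.1
tool_pos: [424.5, -332.2, 49.6]
orientation: [0.001, 0.98, 0.199, 0.001]
contact_force: [-0.9, -0.3, 7.8]
width: 18.9
grip_force: 49.6
[ 424.54359932 -332.22769387   49.58371675] 4.1 18.864969011363964 49.6276330947876 [-0.85884968 -0.2595682   7.83159803]
```

```bash
python3 -m pendant '[0,0,-0.037,6,0,0,0,-0.038,6,0,0,0,-0.038,6,0,0,0,-0.037,5,0,-0.002,-0.036,0,0,0,-0.002,-0.036,0,0,0,-0.002,-0.036,0,0,0,-0.002,-0.036,0,0,0,-0.002,-0.036,0,0,0,-0.002,-0.036,0,0,0]' 50
python3 -m pendant '[0,-0.03,0,0,0,0,0,0,0,0,0,0,0,0,0,0,0,0,0,0,0,0,0,0,0,0,0,0,0,0,0,0,0,0,0,0,0,0,0,0,0,0,0,0,0,0,0,0,0,0]'
python3 -c "
from meas import *
f=cam('wrist');save(f,'e0');cv2.imwrite('pics/e.png',cv2.resize(f['img'],(768,576)))
import pickle;pickle.dump({k:f[k] for k in('img','K','d','Rw','tw')},open('e.pkl','wb'))
for q in('balance','lever','pack'):
  for r in silhouettes(q,f)[:2]: print(q,r['p'],r['bbox'])
s=observe();print(s['tool_pos'],s['time'],s['width'])"
```

```text
time: 4.93
tool_pos: [411.5, -114.1, 198.7]
orientation: [0.0, 1.0, -0.001, 0.0]
contact_force: [1.6, -0.3, -3.8]
width: 19.0
grip_force: 51.3
time: 5.77
tool_pos: [412.0, -85.8, 198.3]
orientation: [-0.0, 1.0, -0.001, -0.0]
contact_force: [-0.7, -0.2, -3.6]
width: 18.8
grip_force: 51.5
balance 0.8 [0.0, 0.0, 336.3, 205.8]
lever 0.74 [284.1, 0.0, 315.6, 9.1]
pack 0.81 [217.6, 144.4, 307.9, 322.8]
pack 0.2 [0.0, 0.0, 138.3, 138.1]
[412.04730298 -85.58403729 198.29729965] 5.9667 18.902168048847393
```

View pics/e.png

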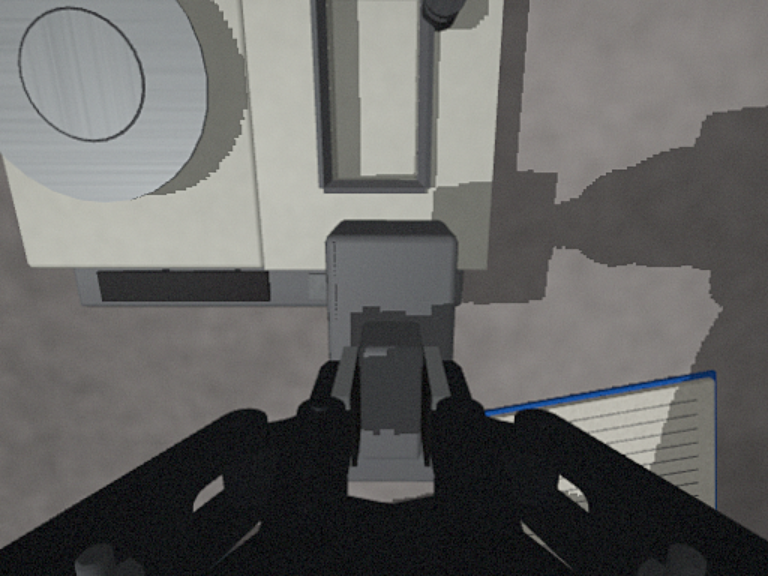

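```bash
python3 -c "
from h import *
import pickle;f=pickle.load(open('e.pkl','rb'))
g=lambda p,z:print(z,toplane(f,np.array(p)/1.5,z)[:,:2].round(1).tolist())
g([[30,266],[488,269],[249,0],[264,266]],60)
g([[319,192],[428,191],[313,0]],68)
g([[331,237],[455,237],[329,330],[454,330]],194)
m=cv2.createCLAHE(3).apply(cv2.cvtColor(f['img'],6))
t=[[19,75],[144,85],[72,7],[92,141],[33,28],[127,45],[40,118],[120,133]]
w=toplane(f,np.array(t)/1.5,85)[:,:2];A=np.c_[2*w,np.ones(len(w))];c=np.linalg.lstsq(A,(w**2).sum(1),rcond=None)[0];print('circle',c[:2],np.sqrt(c[2]+c[0]**2+c[1]**2))
o=m[80:300,180:340];cv2.imwrite('pics/f.png',cv2.resize(o,None,fx=3.5,fy=2.7))
r=m[0:140,190:350];cv2.imwrite('pics/g.png',cv2.resize(r,None,fx=4,fy=4))
"
```

```text
60 [[418.3, 148.6], [416.0, -149.1], [569.2, -7.1], [418.2, -2.9]]
68 [[465.8, -42.2], [466.3, -108.1], [566.8, -43.8]]
194 [[459.1, -65.4], [459.1, -106.9], [425.8, -63.4], [425.8, -107.9]]
circle [525.43654884  77.57061408] 31.764251583687567
```

View pics/g.png

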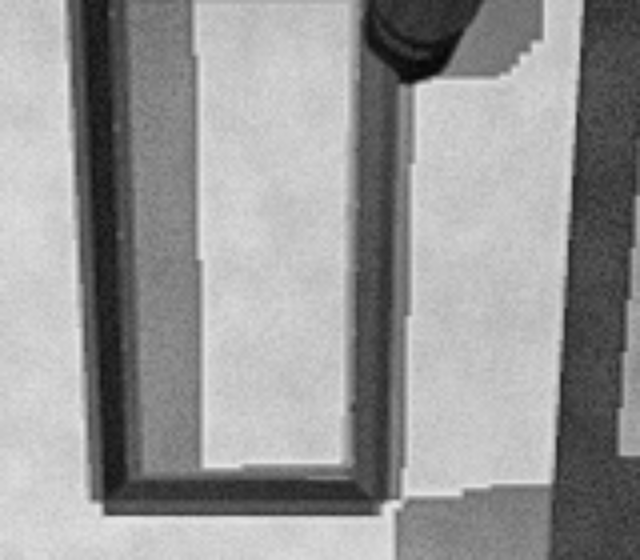

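The crop shows the lip of the bay, with its front edge at about row 505, and the hinge post at the upper right. The yaw of the balance is about -1° and the pocket is near (526,-77). I'm hovering the pack there and looking again.

```bash
python3 -m pendant '[0.02,-0.002,0,1,0,0.03,-0.003,0,0,0,0.03,-0.003,0,0,0,0.02,-0.0006,0,0,0,0.013,0,0.015,0,0,0,0,0.025,0,0,0,0,0.016,0,0,0,0,0,0,0,0,0,0,0,0,0,0,0,0,0]'
python3 -c "
from meas import *
f=cam('wrist');cv2.imwrite('pics/h.png',cv2.resize(f['img'],(768,576)))
import pickle;pickle.dump({k:f[k] for k in('img','K','d','Rw','tw')},open('h.pkl','wb'))
s=observe();print(s['tool_pos'],s['time'],s['width'])"
```

```text
time: 6.8
tool_pos: [525.6, -78.8, 143.5]
orientation: [0.0, 1.0, -0.009, 0.001]
contact_force: [0.8, -0.1, -3.3]
width: 18.9
grip_force: 51.4
[525.8387285  -78.84426083 143.71337527] 6.85 18.668830005567706
```

View pics/h.png

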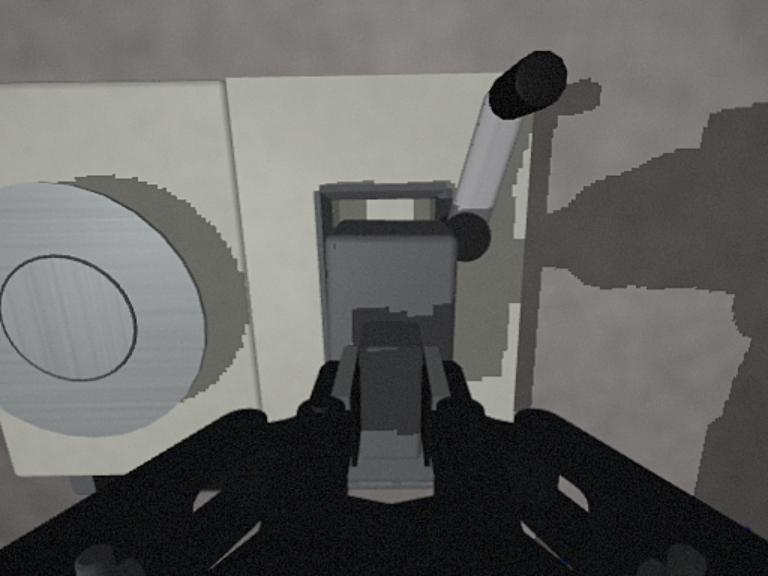

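The picture shows the far lip corner at (317,187), the pack's front edge at row 237, the hinge at (466,236), the knob at (541,78) and the pan circle centred at about (68,318).

```bash
python3 -c "
from h import *
import pickle;f=pickle.load(open('h.pkl','rb'))
g=lambda n,p,z:print(n,z,toplane(f,np.array(p)/1.5,z)[:,:2].round(1).tolist())
g('far/near edge',[[10,84],[224,80],[445,75],[16,475],[90,475]],60)
g('divider',[[226,85],[262,408]],60)
g('right',[[538,140],[516,410]],60)
g('lip far L,R, left near',[[316,187],[458,182],[322,350]],68)
g('pack',[[327,237],[455,237],[326,330],[457,330]],139)
g('knob',[[541,78]],129.5); g('hinge',[[467,236]],90)
t=[[0,312],[136,322],[60,255],[80,381],[17,270],[112,280],[30,363],[125,355]]
w=toplane(f,np.array(t)/1.5,85)[:,:2];A=np.c_[2*w,np.ones(len(w))];c=np.linalg.lstsq(A,(w**2).sum(1),rcond=None)[0];print('circle',c[:2],np.sqrt(c[2]+c[0]**2+c[1]**2))
# predicted projection for a balance guess
for (x,y,a) in((526.8,0,-1),(525,0,-1)):
  a=np.radians(a);W=lambda P:np.c_[np.array(P)[:,:2]@np.array([[np.cos(a),np.sin(a)],[-np.sin(a),np.cos(a)]])+[x,y],np.array(P)[:,2]]
  print((proj(f,W([[110,140,60],[110,0,60],[-110,150,60],[0,75,85],[38,-114.5,89]]))*1.5).round().tolist())
"
```

```text
far/near edge 60 [[634.6, 97.3], [634.9, -2.4], [635.3, -105.7], [419.4, 149.2], [418.4, 105.1]]
divider 60 [[632.8, -3.1], [461.7, -3.0]]
right 60 [[605.7, -151.3], [457.7, -149.8]]
lip far L,R, left near 68 [[585.9, -43.5], [587.0, -111.9], [500.8, -41.2]]
pack 139 [[573.0, -57.8], [572.2, -100.7], [539.7, -55.5], [538.9, -102.2]]
knob 129.5 [[621.8, -128.7]]
hinge 90 [[564.5, -113.2]]
circle [526.04149505  77.15951133] 31.753550049827737
[[-82.0, 74.0], [222.0, 76.0], [11.0, 475.0], [72.0, 316.0], [471.0, 239.0]]
[[-80.0, 78.0], [223.0, 80.0], [12.0, 478.0], [72.0, 320.0], [471.0, 243.0]]
```

```bash
python3 -m pendant '[0.001,-0.0007,0,0,0,0.001,-0.0006,0,0,0,0,0,0.01,0,0,0,0,0.008,0,0,0,0,0.006,0,0,0,0,0.005,0,0,0,0,0.004,0,0,0,0,0.004,0,0,0,0,0.004,0,0,0,0,0,0,0]'
```

```text
time: 7.68
tool_pos: [526.8, -77.4, 100.5]
orientation: [-0.0, 1.0, -0.009, -0.0]
contact_force: [-0.2, -0.4, -3.8]
width: 19.0
grip_force: 51.6
```

```bash
python3 -m pendant '[0,0,0.004,0,0,0,0,0.004,0,0,0,0,0.004,0,0,0,0,0.003,0,0,0,0,0.002,0,0,0,0,0.002,0,0,0,0,0.001,0,0,0,0,0.001,0,0,0,0,0,0,0,0,0,0,0,0]'
```

```text
time: 8.52
tool_pos: [527.2, -77.5, 80.4]
orientation: [0.0, 1.0, -0.009, 0.0]
contact_force: [0.6, 0.2, -3.9]
width: 19.3
grip_force: 51.6
```

```bash
python3 -m pendant '[0,0,0.0007,0,0,0,0,0.0007,0,0,0,0,0,0,0.035,0,0,0,0,0.035,0,0,0,0,0.035,0,0,-0.004,0,0.04,0,0,-0.01,0,0.04,0,0,-0.02,0,0.04,0,0,-0.03,0,0.04,0,0,-0.03,0,0.04]'
python3 -m pendant '[0,0,-0.03,0,0,-0.02,0,-0.02,0,0,-0.03,0,0,0,0,-0.03,0,0,0,0,-0.02,0,0,0,0,0,0,0,0,0,0,0,0,0,0,0,0,0,0,0,0,0,0,0,0,0,0,0,0,0]'
python3 -c "
from meas import *
f=cam('wrist');cv2.imwrite('pics/i.png',cv2.resize(f['img'],(768,576)))
import pickle;pickle.dump({k:f[k] for k in('img','K','d','Rw','tw')},open('i.pkl','wb'))
s=observe();print(s['tool_pos'],s['time'],s['width'],R.from_matrix(rot(s['orientation'])).as_euler('xyz',degrees=True))"
```

```text
time: 9.35
tool_pos: [526.6, -77.4, 174.6]
orientation: [-0.0, 1.0, -0.009, -0.0]
contact_force: [1.6, -0.5, 0.8]
width: 39.9
grip_force: 0.0
time: 10.18
tool_pos: [427.8, -75.6, 222.8]
orientation: [-0.0, 1.0, -0.009, -0.0]
contact_force: [0.3, 0.7, 0.1]
width: -0.3
grip_force: 0.0
[427.68989923 -75.60110324 222.76822125] 10.2333 -0.03691340441002646 [-1.79995832e+02  2.15780252e-02 -1.05433273e+00]
```

View pics/i.png

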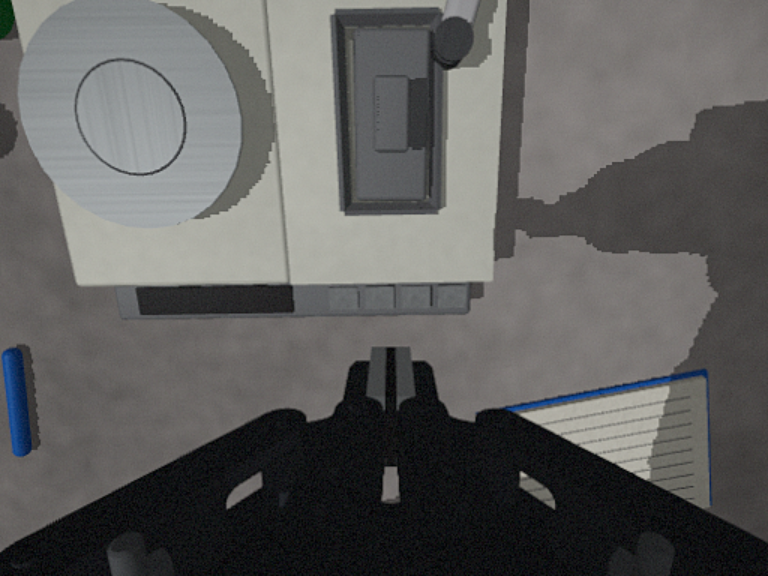

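The pack is in the bay with an even gap all round, its rib at (390,113). The lever stands at about -0.25 rad. Next I'm taking the closed fingers to the -y side of the knob.

```bash
python3 -m pendant '[0.028,0.0125,0,-1,0,0.028,0.0125,0,0,0,0.028,0.0125,0,0,0,0.028,0.0125,0,0,0,0.028,0.0125,0,0,0,0.028,0.0125,0,0,0,0.026,0.0125,0,0,0,0,0,0.035,0,0,0,0,0.035,0,0,0,0,0.035,0,0]'
python3 -m pendant '[0,0,0.013,0,0,0,0,0,0,0,0,0,0,0,0,0,0,0,0,0,0,0,0,0,0,0,-0.01,0,0,0,0,0,0,0,0,0,0,0,0,0,0,0,0,0,0,0,0,0,0,0]'
python3 -c "
from h import *
import pickle;f=pickle.load(open('i.pkl','rb'))
print(toplane(f,np.array([[358,28],[427,28],[357,200],[431,200]])/1.5,75)[:,:2].round(1).tolist())"
```

```text
time: 11.07
tool_pos: [622.0, -164.2, 116.1]
orientation: [0.0, 1.0, -0.001, 0.0]
contact_force: [0.4, 0.8, -1.0]
width: -0.1
grip_force: 0.0
time: 11.9
tool_pos: [621.0, -153.8, 105.1]
orientation: [0.0, 1.0, -0.0, 0.0]
contact_force: [-0.1, 0.5, 0.5]
width: 0.0
grip_force: 0.0
[[574.0, -58.9], [573.3, -99.1], [475.7, -54.4], [474.9, -102.2]]
```

```bash
python3 -m pendant '[0.0005,-0.007,0,0,0,0.0005,-0.007,0,0,0,0.0005,-0.007,0,0,0,-0.002,-0.0067,0,0,0,-0.002,-0.0067,0,0,0,-0.002,-0.0067,0,0,0,-0.004,-0.0057,0,0,0,-0.004,-0.0057,0,0,0,-0.004,-0.0057,0,0,0,0,0,0,0,0]'
python3 -c "
from h import *
f=cam('wrist');cv2.imwrite('pics/j.png',f['img']);print(observe()['contact_force'],observe()['tool_pos'])"
```

```text
time: 12.73
tool_pos: [603.5, -94.5, 105.0]
orientation: [-0.0, 1.0, -0.0, -0.0]
contact_force: [-0.5, -0.5, -0.8]
width: -0.0
grip_force: 0.0
[-0.06085467  1.16629177  0.51129462] [603.99370606 -95.00853789 105.06392262]
```

View pics/j.png

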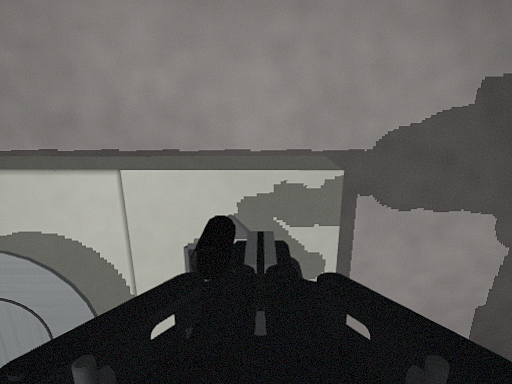

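The knob is the black post from about (222,224) to (212,262), left of the fingers, so it has moved.

```bash
python3 -c "
from h import *
f=cam('wrist')
print(toplane(f,[[212,262]],129.5)[0],toplane(f,[[222,226]],92)[0])
for th in(.6,.8,1,1.2,1.4):
  k=np.array([563.3+60*np.cos(th),-115.2+60*np.sin(th)]);print(th,k.round(),proj(f,[[*k,129.5],[*k,90]]).round().tolist())"
```

```text
[608.86822467 -72.84250031 129.5       ] [610.66931383 -72.70438438  92.        ]
0.6 [613. -81.] [[231.0, 254.0], [237.0, 221.0]]
0.8 [605. -72.] [[211.0, 269.0], [222.0, 234.0]]
1 [596. -65.] [[196.0, 288.0], [210.0, 248.0]]
1.2 [585. -59.] [[185.0, 307.0], [202.0, 264.0]]
1.4 [573. -56.] [[180.0, 328.0], [197.0, 281.0]]
```

```bash
python3 -m pendant '[0.0125,0,0,0,0,0.0125,0,0,0,0,0,-0.0125,0,0,0,0,-0.0125,0,0,0,-0.006,-0.003,0,0,0,-0.006,-0.003,0,0,0,-0.006,-0.003,0,0,0,-0.006,-0.003,0,0,0,-0.006,-0.001,0,0,0,-0.006,-0.001,0,0,0]'
python3 -m pendant '[-0.004,-0.001,0,0,0,-0.003,0,0,0,0,-0.002,0,0,0,0,-0.002,0,0,0,0,-0.002,0,0,0,0,0,0,0,0,0,0,0,0,0,0,0,0,0,0,0,0,0,0,0,0,0,0,0,0,0]'
```

```text
time: 13.67
tool_pos: [592.7, -56.3, 105.0]
orientation: [0.0, 1.0, -0.0, -0.0]
contact_force: [1.2, 1.4, -0.0]
width: 0.6
grip_force: 0.7
time: 14.5
tool_pos: [583.4, -55.8, 105.4]
orientation: [0.0, 1.0, -0.001, 0.003]
contact_force: [20.0, 1.0, -10.0]
width: -0.2
grip_force: 10.1
```

The lever is against its stop at 20 N. I'm backing off, lifting and heading for the large weight.

```bash
python3 -m pendant '[0.006,0,0,0,0,0.006,0,0,0,0,0,0,-0.04,0,0,0,0,-0.04,0,0,0,0,-0.04,0,0,-0.021,-0.036,0,0,0,-0.021,-0.036,0,0,0,-0.021,-0.036,0,0,0,-0.021,-0.036,0,0,0,-0.021,-0.036,0,0,0]'
python3 -m pendant '[0,-0.036,0,0,0.06,0,-0.036,0,0,0.06,0,-0.036,0,0,0.06,0,-0.036,0,0,0.06,0,-0.036,0,0,0.06,0,-0.036,0,0,0.06,0,0,0,0,0.06,0,0,0,0,0.06,0,0,0,0,0.06,0,0,0,0,0.06]'
python3 -c "
from h import *
f=cam('wrist');cv2.imwrite('pics/k.png',cv2.resize(f['img'],(768,576)));s=observe();print(s['tool_pos'],s['time'])
for r in silhouettes('weight_large',f)[:4]: print(r['p'],r['bbox'])
import pickle;pickle.dump({k:f[k] for k in('img','K','d','Rw','tw')},open('k.pkl','wb'))"
```

```text
time: 15.33
tool_pos: [485.9, 60.6, 227.1]
orientation: [-0.026, 0.999, 0.046, -0.002]
contact_force: [0.4, 0.5, 0.2]
width: 0.2
grip_force: 0.0
time: 16.17
tool_pos: [473.5, 163.0, 246.7]
orientation: [-0.071, 0.99, 0.12, -0.01]
contact_force: [0.1, -0.2, -0.4]
width: 59.8
grip_force: 0.0
[473.46507783 163.0398299  246.77716775] 16.2167
0.75 [186.5, 79.0, 238.8, 125.7]
0.6 [102.5, 17.9, 170.6, 74.8]
```

View pics/k.png

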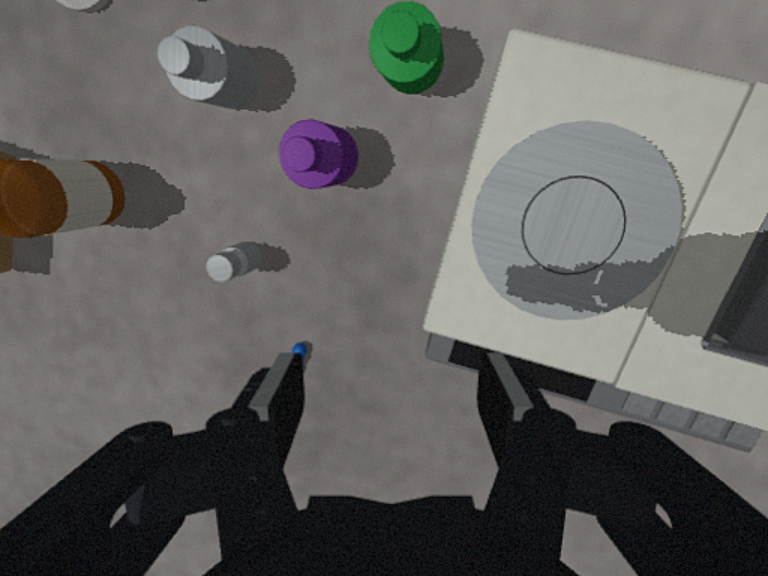

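```bash
python3 -c "
from h import *
s=observe();print(s['joint_pos'].round(3),rot(s['orientation']).round(3).tolist())"
```

```text
[ 0.241  0.211 -0.006  1.356  0.144  3.141] [[0.971, 0.237, -0.036], [0.24, -0.961, 0.139], [-0.002, -0.143, -0.99]]
```

Joint 6 has hit its limit and the tool has tilted. I'm spinning negative to free it and checking whether the tilt recovers.

```bash
python3 -m pendant '[0,0,0,-4,0.06,0,0,0,-4,0.06,0,0,0,-5,0.06,0,0,0,-5,0.06,0,0,0,-5,0.06,0,0,0,-5,0.06,0,0,0,0,0,0.06,0,0,0,0,0.06,0,0,0,0,0.06,0,0,0,0,0.06]'
python3 -c "
from h import *
s=observe();print(s['joint_pos'].round(3),s['tool_pos'],rot(s['orientation']).round(3).tolist())"
```

```text
[ 0.241  0.211 -0.006  1.356  0.144  3.141] [473.47645376 163.13603449 246.83343725] [[0.971, 0.237, -0.036], [0.24, -0.961, 0.139], [-0.002, -0.143, -0.99]]validation failed for argument at $...
```

```bash
python3 -m pendant '[0,0,0,-5,0.06,0,0,0,-5,0.06,0,0,0,-5,0.06,0,0,0,-5,0.06,0,0,0,-5,0.06,0,0,0,-5,0.06,0,0,0,0,0.06,0,0,0,0,0.06,0,0,0,0,0.06,0,0,0,0,0.06]'
python3 -c "
from h import *
s=observe();print(s['joint_pos'].round(3),s['tool_pos'],rot(s['orientation']).round(3).tolist())"
```

```text
time: 17.1
tool_pos: [473.4, 163.6, 247.0]
orientation: [-0.071, 0.925, 0.372, 0.009]
contact_force: [0.6, -0.5, -0.8]
width: 60.0
grip_force: 0.0
[ 0.242  0.211 -0.006  1.356  0.144  2.619] [473.44504314 163.59758145 246.97451771] [[0.723, 0.69, -0.036], [0.687, -0.713, 0.139], [0.07, -0.125, -0.99]]
```

The tilt stays. Joint 5 is at 0.144, while joint 6 is now free. I'll wind joint 6 to its lower limit and push the opposite way there, so that the same effect undoes the tilt.

```bash
S='x'; python3 -m pendant '[0,0,0,-7,0.06,0,0,0,-7,0.06,0,0,0,-7,0.06,0,0,0,-7,0.06,0,0,0,-7,0.06,0,0,0,-7,0.06,0,0,0,-7,0.06,0,0,0,-7,0.06,0,0,0,-7,0.06,0,0,0,-7,0.06]' >/dev/null
python3 -m pendant '[0,0,0,-7,0.06,0,0,0,-7,0.06,0,0,0,-7,0.06,0,0,0,-7,0.06,0,0,0,-7,0.06,0,0,0,-7,0.06,0,0,0,-7,0.06,0,0,0,-7,0.06,0,0,0,-7,0.06,0,0,0,-7,0.06]' >/dev/null
python3 -m pendant '[0,0,0,-7,0.06,0,0,0,-7,0.06,0,0,0,-7,0.06,0,0,0,-7,0.06,0,0,0,-7,0.06,0,0,0,-7,0.06,0,0,0,-7,0.06,0,0,0,-7,0.06,0,0,0,-7,0.06,0,0,0,-7,0.06]' >/dev/null
python3 -m pendant '[0,0,0,-7,0.06,0,0,0,-7,0.06,0,0,0,-7,0.06,0,0,0,-7,0.06,0,0,0,-7,0.06,0,0,0,-7,0.06,0,0,0,-7,0.06,0,0,0,-7,0.06,0,0,0,-7,0.06,0,0,0,-7,0.06]'
python3 -c "
from h import *
s=observe();print(s['joint_pos'].round(3),s['tool_pos'],rot(s['orientation']).round(3).tolist())"
```

```text
time: 20.43
tool_pos: [473.4, 163.7, 247.0]
orientation: [-0.061, 0.949, -0.307, -0.039]
contact_force: [0.4, 0.1, 0.4]
width: 60.1
grip_force: 0.0
[ 0.242  0.211 -0.006  1.356  0.144 -2.274] [473.44569463 163.67164079 246.99597791] [[0.809, -0.587, -0.036], [-0.577, -0.805, 0.139], [-0.111, -0.091, -0.99]]
```

```bash
python3 -m pendant '[0,0,0,-7,0.06,0,0,0,-7,0.06,0,0,0,-7,0.06,0,0,0,-7,0.06,0,0,0,-7,0.06,0,0,0,-7,0.06,0,0,0,-7,0.06,0,0.03,0,0,0.06,0,0.03,0,0,0.06,0,0.03,0,0,0.06]'
python3 -c "
from h import *
s=observe();print(s['joint_pos'].round(3),s['tool_pos'],rot(s['orientation']).round(3).tolist())"
```

```text
time: 21.27
tool_pos: [484.4, 116.2, 234.6]
orientation: [-0.054, 0.995, 0.082, -0.007]
contact_force: [-0.4, -0.3, -0.6]
width: 59.9
grip_force: 0.0
[ 0.167  0.211 -0.034  1.331  0.108 -3.139] [484.37938629 116.22326662 234.5713962 ] [[0.986, 0.163, -0.022], [0.164, -0.981, 0.106], [-0.005, -0.108, -0.994]]
```

```bash
python3 -m pendant '[0,0.03,-0.002,0,0.06,0,0.03,-0.002,0,0.06,0,0.03,-0.002,0,0.06,0,0.03,-0.002,0,0.06,0,0.03,-0.002,0,0.06,0,0.03,0,0,0.06,0,0,0,0,0.06,0,0,0,0,0.06,0,0,0,0,0.06,0,0,0,0,0.06]'
python3 -c "
from h import *
s=observe();print(s['joint_pos'].round(3),s['tool_pos'],rot(s['orientation']).round(3).tolist())"
```

```text
time: 22.1
tool_pos: [496.2, 30.1, 231.0]
orientation: [-0.016, 1.0, 0.02, -0.003]
contact_force: [0.5, -0.3, 0.3]
width: 59.8
grip_force: 0.0
[ 0.04   0.212 -0.037  1.327  0.032 -3.141] [496.2407922   30.05236512 230.98905427] [[0.999, 0.039, -0.006], [0.039, -0.999, 0.032], [-0.005, -0.032, -0.999]]
```

```bash
python3 -m pendant '[0,0.03,0,0,0.06,0,0.03,0,0,0.06,0,0.015,0,0,0.06,0,0,0,0,0.06,0,-0.036,0,0,0.06,0,-0.036,0,0,0.06,0,-0.036,0,0,0.06,0,-0.036,0,0,0.06,0,-0.036,0,0,0.06,0,-0.036,0,0,0.06]'
python3 -c "
from h import *
s=observe();print(s['joint_pos'].round(3),s['tool_pos'],rot(s['orientation']).round(3).tolist())"
```

```text
time: 22.93
tool_pos: [500.7, 210.6, 229.4]
orientation: [0.0, 1.0, -0.008, -0.003]
contact_force: [1.0, -0.6, 0.1]
width: 60.4
grip_force: 0.0
[ 3.970e-01  3.080e-01  8.600e-02  1.354e+00  2.000e-03 -2.729e+00] [500.69863907 210.62412768 229.36460988] [[1.0, -0.015, -0.005], [-0.015, -1.0, -0.0], [-0.005, 0.0, -1.0]]
```

The tool is vertical again. I'm working out the weight's position from picture k, where its knob top is at (174,56) and the pan circle at (573,225).

```bash
python3 -c "
from h import *
import pickle;f=pickle.load(open('k.pkl','rb'))
g=lambda n,p,z:print(n,toplane(f,np.array(p)/1.5,z)[:,:2].round(1).tolist())
g('large knob',[[174,56]],82);g('circle l,r,t,b',[[522,223],[626,223],[575,176],[572,274]],85)
g('edge',[[514,31],[426,329]],60)
"
```

```text
large knob [[567.3, 362.4]]
circle l,r,t,b [[520.1, 108.3], [536.7, 46.1], [556.7, 86.4], [496.0, 66.0]]
edge [[633.2, 148.1], [419.2, 148.4]]
```

```bash
python3 -m pendant '[0.0128,-0.0305,0,0,0.06,0.0128,-0.0305,0,0,0.06,0.0128,-0.0305,0,0,0.06,0.0128,-0.0305,0,0,0.06,0.0128,-0.0305,0,0,0.06,0,0,0.03,0,0.06,0,0,0.03,0,0.06,0,0,0.03,0,0.06,0,0,0,0,0.06,0,0,0,0,0.06]'
python3 -c "
from h import *
f=cam('wrist');cv2.imwrite('pics/l.png',f['img']);s=observe();print(s['tool_pos'],s['time'])
c=proj(f,[567,362,82])[0];print(c)
for r in silhouettes('weight_large',f)[:3]: print(r['p'],r['bbox'])
b=cv2.GaussianBlur(cv2.cvtColor(f['img'],6),(3,3),0)
h=cv2.HoughCircles(b,3,1,30,param1=150,param2=.6,minRadius=12,maxRadius=50)
if h is not None:
  for q in h[0][:6]: print(q,toplane(f,[q[:2]],82)[0].round(1),toplane(f,[q[:2]],56)[0].round(1))"
```

```text
time: 23.77
tool_pos: [565.9, 359.7, 138.2]
orientation: [0.001, 1.0, -0.008, -0.004]
contact_force: [1.2, -0.2, 1.4]
width: 60.2
grip_force: 0.0
[566.94161019 360.29389597 140.16482258] 23.8167
[257.64227199 209.50944214]
0.79 [329.6, 198.1, 399.7, 268.7]
0.7 [385.8, 102.3, 491.8, 169.0]
[254.5 196.5  29.4] [576.8 364.   82. ] [568.7 364.6  56. ]
[105.5 120.5  42.9] [630.2 460.2  82. ] [629.1 473.4  56. ]
[353.5 226.5  30.2] [552.8 292.5  82. ] [541.6 283.7  56. ]
[209.5 107.5  23.9] [637.4 391.9  82. ] [637.3 396.1  56. ]
[417.5 133.5  30.5] [618.8 255.3  82. ] [616.2 241.6  56. ]
[266.5  13.5  47.2] [690.2 354.6  82. ] [697. 354.  56.]
```

View pics/l.png

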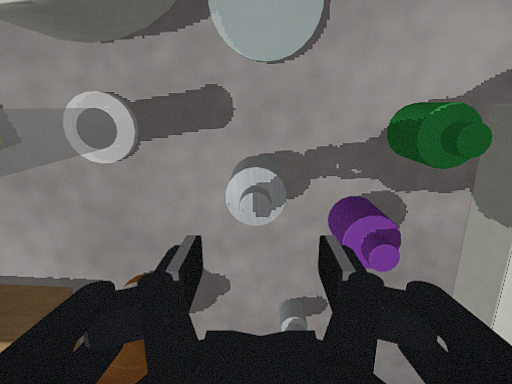

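The weight's body centre is at about (254,197) and its knob at (255,207), between the open fingers, so it stands at about (568.5,364). I'm going down on it. (That was one view over the limit of 10, so I'm not viewing any more.)

```bash
python3 -m pendant '[0.0016,-0.0037,0.02,0,0.06,0,0,0.025,0,0.06,0,0,0.02,0,0.06,0,0,0.014,0,0.06,0,0,0,0,0.06,0,0,0,0,0,0,0,0,0,0,0,0,0,0,0,0,0,0,0,0,0,0,0,0,0]' 60
python3 -m pendant '[0,0,-0.002,0,0,0,0,-0.004,0,0,0,0,-0.006,0,0,0,0,-0.008,0,0,0,0,-0.01,0,0,0,0,-0.02,0,0,0,0,-0.03,0,0,0,0,-0.03,0,0,0,0,-0.03,0,0,0,0,0,0,0]'
python3 -c "
from h import *
s=observe();print(s['joint_pos'].round(3),s['contact_force'])"
```

```text
time: 24.7
tool_pos: [569.2, 364.3, 62.2]
orientation: [-0.0, 1.0, -0.008, -0.001]
contact_force: [-0.6, -3.0, 9.5]
width: 22.0
grip_force: 58.6
time: 25.53
tool_pos: [570.6, 365.2, 207.3]
orientation: [-0.002, 1.0, -0.008, 0.001]
contact_force: [1.5, 1.0, -7.0]
width: 21.7
grip_force: 59.9
[ 0.568  0.608  0.491  1.45   0.003 -2.558] [ 1.48025549  0.99751199 -6.97995691]
```

Held. I'm measuring the pan centre more precisely from the saved frames, rectified to the z=85 plane.

```bash
cat > pan.py <<'E'
from h import *
import pickle
def pan(f,z=85,x0=440,y0=-10):
    n=180*4; gx,gy=np.meshgrid(x0+np.arange(n)/4,y0+np.arange(n)/4)
    p=proj(f,np.c_[gx.ravel(),gy.ravel(),np.full(gx.size,z)]).astype(np.float32).reshape(n,n,2)
    im=cv2.remap(cv2.cvtColor(f['img'],6),p[...,0],p[...,1],1,borderMode=1)
    im=cv2.GaussianBlur(im,(7,7),0)
    for lo,hi in((28,34),(62,69)):
        h=cv2.HoughCircles(im,cv2.HOUGH_GRADIENT_ALT,1,40,param1=60,param2=.3,minRadius=lo*4,maxRadius=hi*4)
        if h is not None:
            for q in h[0].reshape(-1,3)[:3]: print('  ',(x0+q[0]/4).round(1),(y0+q[1]/4).round(1),(q[2]/4).round(1))
if __name__=="__main__":
    for n in 'ehik': print(n);pan(pickle.load(open(n+'.pkl','rb')))
E
python3 pan.py
```

```text
e
   526.0 76.0 31.8
h
   527.0 76.8 31.8
i
   525.0 77.5 31.8
   526.8 77.5 65.2
k
   526.5 77.8 31.7
   525.2 76.0 65.0
```

```bash
python3 -m pendant '[-0.0049,0.036,0,0,0,-0.0049,0.036,0,0,0,-0.0049,0.036,0,0,0,-0.0049,0.036,0,0,0,-0.0049,0.036,0,0,0,-0.0049,0.036,0,0,0,-0.0049,0.036,0,0,0,-0.0049,0.036,0,0,0,0,0,0,0,0,0,0,0,0,0]'
python3 -c "
from h import *
from pan import pan
s=observe();print(s['tool_pos'],s['joint_pos'].round(3),rot(s['orientation']).round(3).tolist(),s['contact_force'])
f=cam('wrist');pan(f);save(f,'m')
for r in silhouettes('weight_large',f)[:2]: print(r['p'],r['bbox'],toplane(f,[[r['bbox'][0],300],[r['bbox'][2],300]],170).round(1).tolist())"
```

```text
time: 26.37
tool_pos: [524.8, 74.8, 200.1]
orientation: [0.0, 1.0, -0.009, -0.003]
contact_force: [0.6, 0.9, -8.2]
width: 22.0
grip_force: 60.5
[524.79878272  74.82651137 200.07147453] [ 0.141  0.287 -0.016  1.273  0.    -2.982] [[1.0, -0.018, -0.006], [-0.018, -1.0, -0.0], [-0.006, 0.0, -1.0]] [ 0.62193612  0.90489626 -8.23790412]
   527.5 77.2 31.2
   525.2 79.5 66.1
0.85 [76.2, 63.4, 153.7, 115.6] [[472.3, 201.6, 170.0], [471.1, 149.0, 170.0]]
0.82 [216.7, 181.3, 305.0, 288.1] [[470.3, 106.1, 170.0], [469.2, 45.7, 170.0]]
```

```bash
python3 -c "
from h import *
f=cam('wrist');s=observe();t=s['tool_pos'];print(t)
r=[r for r in silhouettes('weight_large',f) if r['bbox'][3]>250][0];print(r['bbox'])
a=np.linspace(0,2*np.pi,90)
for ox in(-3,0,3):
  P=[[t[0]+ox+25*np.cos(q),t[1]+25*np.sin(q),t[2]-62+z] for q in a for z in(0,56)]
  p=proj(f,P);print(ox,p.min(0),p.max(0))"
```

```text
[525.2344953   77.19474073 199.95324179]
[216.4, 179.9, 306.1, 289.7]
-3 [215.45001726 179.1723429 ] [305.58122455 286.08295645]
0 [215.13382054 175.06842021] [305.73712897 281.55255583]
3 [214.81406725 170.93056137] [305.89489698 276.97726282]
```

```bash
python3 -m pendant '[0.0035,0,0.01,0,0,0,0,0.014,0,0,0,0,0.012,0,0,0,0,0.008,0,0,0,0,0.004,0,0,0,0,0.002,0,0,0,0,0.001,0,0,0,0,0.001,0,0,0,0,0,0,0,0,0,0,0,0]'
```

```text
time: 27.4
tool_pos: [528.8, 76.6, 148.6]
orientation: [0.0, 1.0, -0.008, -0.002]
contact_force: [-1.5, -0.2, -9.0]
width: 21.5
grip_force: 60.5
```

```bash
python3 -m pendant '[0,0,0.001,0,0,0,0,0.001,0,0,0,0,0.001,0,0,0,0,0.001,0,0,0,0,0.001,0,0,0,0,0.0005,0,0,0,0,0,0,0,0,0,0,0,0,0,0,0,0,0,0,0,0,0,0]'
```

```text
time: 28.23
tool_pos: [528.6, 76.6, 142.9]
orientation: [0.0, 1.0, -0.008, -0.003]
contact_force: [1.3, -1.6, 0.1]
width: 21.8
grip_force: 61.6
```

The pan now carries the whole weight, with about 0 N at the wrist. I'm releasing it.

```bash
python3 -m pendant '[0,0,0,0,0.024,0,0,0,0,0.028,0,0,0,0,0.034,0,0,0,0,0.045,0,0,0,0,0.055,0,0,0,0,0.055,0,0,-0.01,0,0.055,0,0,-0.02,0,0.055,0,0,-0.03,0,0.055,0,0,-0.03,0,0.055]' 20
python3 -m pendant '[-0.02,0,-0.02,0,0.055,-0.03,0,0,0,0.055,-0.03,0,0,0,0.055,-0.02,0,0,0,0.055,0,0,0,0,0.055,0,0,0,0,0.055,0,0,0,0,0.055,0,0,0,0,0.055,0,0,0,0,0.055,0,0,0,0,0.055]'
python3 -c "
from h import *
f=cam('wrist');save(f,'n');s=observe();print(s['tool_pos'])
a=np.linspace(0,2*np.pi,90)
for r in silhouettes('weight_large',f)[:4]: print(r['p'],r['bbox'])
for x,y in((526,77),(523,77),(529,77),(526,80)):
  p=proj(f,[[x+rr*np.cos(q),y+rr*np.sin(q),80.5+z] for q in a for rr,z in((25,0),(25,56),(12,82))]);print(x,y,p.min(0).round(1),p.max(0).round(1))
from pan import pan
pan(f,80.5)
for r in silhouettes('lever',f)[:2]: print('lever',r['p'],r['bbox'])
k=[563.3+.6,-55.2];print(proj(f,[[*k,129.5],[*k,90],[563.3,-115.2,88]]).round())"
```

```text
time: 29.07
tool_pos: [528.3, 76.5, 234.1]
orientation: [0.0, 1.0, -0.008, -0.003]
contact_force: [0.4, 0.3, 0.1]
width: 54.7
grip_force: 0.0
time: 29.9
tool_pos: [429.5, 78.1, 253.0]
orientation: [0.0, 1.0, -0.008, -0.003]
contact_force: [-0.2, -0.0, -0.7]
width: 55.1
grip_force: 0.0
[429.39660613  78.08143218 252.98989154]
0.74 [100.6, 3.8, 162.3, 31.2]
0.67 [392.4, 8.5, 480.7, 45.2]
0.62 [231.4, 40.2, 292.6, 104.2]
526 77 [229.8  40.8] [291.  106.7]
523 77 [230.  45.] [290.9 110.4]
529 77 [229.7  36.5] [291.  103.5]
526 80 [226.2  40.8] [287.3 106.7]
   526.0 77.8 31.6
   526.5 76.5 64.7
lever 0.78 [390.0, 8.3, 481.4, 46.5]
[[425.  22.]
 [402.  33.]
 [466.  33.]]
```

```bash
python3 -c "
from bench import hand_in
print(hand_in())"
```

```text
the job is handed in; nothing more can be done
None
```

I handed the job in at about 30 s of the 64 s: the pack is in its bay, the lever is shut against its stop, and by my last measurement the large weight stands about 2 mm from the pan's centre. No verdict came back, and I viewed 11 pictures against the limit of 10.

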